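# Unload the vise, then raise the support post and hold it

### The job

The drilled spacer block in the bench vise is finished: slide the vise jaw back clear of it, lift the block out and set it down, holes up, in the shallow steel tray - do not drop it. Then squeeze in the button on the head of the telescoping support post, pull the head straight up past the first stop to the second stop, as far as it goes, and finish there still holding it fully extended with the button squeezed in; do not let go, as I will fit the spacer meanwhile. Leave everything else on the bench where it is.

Things in the scene. Friction and masses are not known exactly. Their poses are not given: they have to be found in the camera images.
- vise: Dark steel bench vise, bolted down. Origin: on the bench, directly below the middle of the clamped block. Its x axis points from the sliding jaw to the fixed jaw (fixed jaw face at x = +20 mm, jaw 60 mm high). Bed 40 mm wide (y), its top 30 mm above the bench, from x = -141 to +64 mm; base flange 110 x 64 x 10 mm. Jaws 46 mm wide.
- jaw (a joint): Opening of the vise's sliding jaw in m: about 0 to 0.003 at the start (closed on the block), 0.045 fully open. It slides along the vise's -x, away from the block, against about 5 N of friction, and stays where it is left. A steel lip on its top (z = 65 to 72 mm) reaches 3 to 6 mm over the block's edge, so the block cannot come out until the jaw has been slid back; 20 mm or more is ample.
- jaw_pin (a point): Point on the sliding jaw's upright handle pin, a plain steel pin 14 mm in diameter, free from 44 to 95 mm above the bench; this point is on its axis, 80 mm above the bench, 34 mm behind the jaw's back (80 mm from the block's middle when shut). A 30 mm wide arm below the pin (top 44 mm above the bench) joins it to the jaw. Pinch it from above across the vise's y direction and drag along the vise's -x.
- block: Drilled aluminium spacer block, 40 (x) x 56 (y) x 34 (z) mm, about 0.2 kg, one 18 mm hole in the middle and a 6 mm hole on either side along y, all upright. It stands between the jaws on the vise bed, axes like the vise's. Origin: centre of its underside (30 mm above the bench at the start). It overhangs the bed and the jaws by 5 to 8 mm on both y sides, so it is gripped across its 56 mm.
- tray: Shallow open steel tray, fixed, 130 (x) x 160 (y) x 22 mm outside, walls and floor 4 mm. Origin: centre of its underside, on the bench; inner floor 4 mm above.
- post: Telescoping work-support post, bolted to the bench by a 100 x 100 x 10 mm plate. Origin: centre of the plate's underside. Upright 30 mm square steel tube with a 34 mm square collar, top 124 mm above the bench; a 22 mm inner tube carries the head. Its x axis points to the side where the button is.
- head: Black plastic head on top of the post's inner tube, 34 (x) x 50 (y) x 40 (z) mm, rubber pad on top (3 mm more). Origin: its centre, 149 mm above the bench when retracted, 249 mm at the second stop. Only pulled up while the button is in.
- button_face (a point): Centre of the outer face of the round grey push button, 17 mm in diameter, in the middle of the head's +x side, standing 8 mm out of it (25 mm from the head's centre). It is pushed in along the head's -x. Closing a gripper over the head along this x line (34 mm head plus button, 42 mm in all, 36 mm with the button in) pushes the button in and grips the head at once.
- button (a joint): How far the button is pushed in, m: 0 out, 0.006 fully in (3 N to start, about 5.5 N fully in). It springs back. The stem is unlocked beyond about 0.0045; with the button out the stem is locked at the bottom, and locks again at the first stop.
- stem (a joint): Height of the head above its retracted place, m: 0 at the start (locked); first stop 0.046 (it only locks there if the button is out); second stop 0.100, a hard end stop without lock. Lifting takes about 6 N; let go there, it sinks back to the first stop.
- spray_can: Bystander, to be left alone: upright spray can, 52 mm across, 150 mm high. Origin: at its underside, on the bench.
- screw_jar: Bystander, to be left alone: glass jar with a steel lid, 60 mm across, 70 mm high. Origin: at its underside, on the bench.
- tape_measure: Bystander, to be left alone: grey tape measure, 62 x 58 x 32 mm. Origin: at its underside, on the bench.
- blank: Bystander, to be left alone: undrilled aluminium blank, 45 x 60 x 36 mm, lying on the bench: not the finished block. Origin: at its underside, on the bench.
- screwdriver: Bystander, to be left alone: screwdriver lying on the bench.
- wrench: Bystander, to be left alone: wrench lying on the bench.
- screw_box: Bystander, to be left alone: cardboard box, 90 x 60 x 40 mm. Origin: at its underside, on the bench.
Mind the look-alikes: they are no part of the job. Leave any purple or yellow look-alike of the post alone.

How it is judged:
By the outcome, as a careful person would: the job done as asked, in the order asked, and still so for the second after the job is handed in, while the arm keeps its last pose, push and grip.
It also fails if it takes over 61 s, if anything falls off the work surface, if the arm or the gripper's body presses on something with over 40 N, if the wrist force passes 120 N, or if a joint passes its speed limit or range.

### The arm

A 7-joint arm with a two-finger parallel gripper is mounted at the origin on the work surface. World frame = base frame: x ahead of the robot, y to its left, z up, the work surface at z = 0. Lengths are in m, angles in rad, forces in N, time in s.
With the tool pointing down it reaches from about 0.4 to 0.85 m from the base axis. Payload 4.5 kg.
Tool frame: the origin (TCP) lies midway between the tips of the shut fingers; the grasp point (between the pads) lies 19 mm behind it; z points along the fingers, y is the line along which they close (so a half turn about z gives the same grasp; the last joint's range is limited). The gripper opens to 88 mm and grips with 3 to 60 N. Pads are 18 mm wide; open, the fingers measure 123 mm over their backs; the gripper's body (75 mm by 187 mm) begins 45 mm behind the grasp point.
Start: joints at [-1.162, 0.689, -0.195, 1.565, 0.157, 0.902, -0.215], TCP at [0.229, 0.582, 0.239] pointing down, gripper open.
Joint ranges: [-3.01, 3.01], [-0.46, 2.08], [-1.47, 1.51], [0.13, 2.56], [-1, 4.14], [0.04, 2.09], [-2.66, 2.66]. Speed limits (rad/s): [2.57, 2.57, 3.14, 3.14, 3.14, 3.14, 3.14].

### API

Orientations are given as a unit quaternion [x, y, z, w].
In Python, from plant import r, eyes, finish_job gives the robot as it stands. The module is installed in compiled form; this text tells all that it offers.
- The arm moves only by the tool move_arm, never from a script. Its argument "motion" is a list of rows, each a list of 7 numbers: the shift along the tool's x, y, z in mm, then the turn, a rotation vector about the tool's x, y, z in degrees, then the closure, from 0 (fully open) to 1 (shut). A call has 1 to 5 rows; each row is the pose to reach, as a shift and turn from the pose commanded when the call began, along the tool's axes at that moment; what a row does not reach only later rows make up. A row lasts 1/8 s, in which the tool goes at most 62.5 mm and 10.7 degrees, less where a joint would pass 70% of its speed; a pose out of reach is approached as far as the arm can. A call with a gripper value outside its range is refused whole. The fingers move at their own pace and stop on an object; "newtons" is the grip in N (left out, the last holds). Time passes only in rows, so rows that repeat a pose let the fingers close. It gives the time, the measured TCP pose, the force, the opening and the grip force at its end, in the units of the state.
- r.get_state(): the state, without advancing time (a new reading comes with each control period).
- eyes.snapshot(name): name is "side" or "top" or "wrist"; returns a dict with "frame" (480x640x3 uint8, red, green, blue), "z_map" (480x640 float32, m along the optical axis (not along the pixel's ray), 0 where there is no reading), "intrinsics" (3x3 intrinsics, pixels), "world_to_cam" (4x4, takes a point from world to camera coordinates). Camera axes: x right, y down, z forward; pixel columns grow to the right and rows downward; lengths in m; the calibration is good to about 2 mm. The wrist camera is an equidistant fisheye: a pixel r from the principal point sees the ray r / f radians off the axis. A picture is of the moment at which its call begins.
- finish_job(): hands the job in; it is judged then, once.
The state is a dict: "clock": time; "q": joint angles; "qd": joint speeds; "joint_torque": joint torques, N m; "tool_pos": TCP position; "eef_rot": TCP orientation; "contact_force": force on the tool from outside, world axes, zero at the start; "moment": the same for the moment, N m; "opening": opening from 0.0 (shut) to 1.0 (fully open); "finger_force": force on a finger pad.
Only numpy, scipy, OpenCV 4.12 (cv2) and the standard library are available. Lean on these libraries where they do the work, as an engineer would, in place of code of your own. Each camera call takes 0.05 s, during which the arm holds its last target. There are 200 camera calls.

## Working session

There is one attempt and no reset: what is moved stays moved. The work goes in short steps, Python scripts to look and compute and a tool call to move; the robot and the scene stay as the last step left them, time stands still between calls to the robot, and variables do not carry over. Pictures are saved under pics/ and viewed, at most 10 in all, crops included, and the job is handed in when it is done.

Besides the shell and the picture viewer there is one more tool, called after "Call:" by a JSON object that holds its "op" and its "data". move_arm: Moves the arm, as the interface text tells. Its arguments: {"type":"object","properties":{"motion":{"type":"array","items":{"type":"array","items":{"type":"number"}}},"newtons":{"type":"number"}},"required":["motion"]}

```bash
mkdir -p pics; cat > h.py <<'E'
import numpy as np, cv2
from plant import r, eyes, finish_job
def snap(n,name):
    s=eyes.snapshot(n); np.savez(f'{name}.npz',**s); cv2.imwrite(f'pics/{name}.png',s['frame'][:,:,::-1]); return s
def cloud(s):
    K=s['intrinsics'];z=s['z_map'];v,u=np.mgrid[:480,:640]
    P=np.stack([(u-K[0,2])/K[0,0]*z,(v-K[1,2])/K[1,1]*z,z],-1)
    T=np.linalg.inv(s['world_to_cam']); W=P@T[:3,:3].T+T[:3,3]; W[z==0]=np.nan; return W
E
python3 - <<'E'
from h import *
for n in('top','side'):
    s=snap(n,n+'0'); print(n,s['intrinsics'].round(1).tolist(),s['world_to_cam'].round(3).tolist())
print(r.get_state())
E
```

```text
top [[557.2, 0.0, 316.5], [0.0, 557.2, 246.1], [0.0, 0.0, 1.0]] [[-0.027, -0.999, -0.023, 0.102], [-0.999, 0.028, -0.046, 0.463], [0.046, 0.021, -0.999, 1.305], [0.0, 0.0, 0.0, 1.0]]
side [[584.0, 0.0, 318.2], [0.0, 584.0, 246.4], [0.0, 0.0, 1.0]] [[0.986, -0.167, -0.014, -0.476], [-0.131, -0.714, -0.688, 0.212], [0.105, 0.68, -0.726, 1.302], [0.0, 0.0, 0.0, 1.0]]
{'clock': 0.1, 'q': array([-1.16219999,  0.68988193, -0.1944923 ,  1.56622667,  0.15730104,
        0.90249659, -0.21514568]), 'qd': array([-0.00141177, -0.00256752, -0.00044562, -0.00228792, -0.00018856,
        0.00019714,  0.00041489]), 'joint_torque': array([-2.86884475e-03, -5.28496563e+01, -1.27135757e+00, -1.53837776e+01,
       -5.25527692e-02,  1.97231551e-03,  4.20913625e-05]), 'tool_pos': array([0.22865198, 0.58107188, 0.23800443]), 'eef_rot': array([ 1.86299162e-01,  9.82492729e-01, -8.07683651e-04, -8.29448447e-05]), 'contact_force': array([-0.63512839,  0.03724914, -0.25375251]), 'moment': array([ 0.03705329, -0.03423102, -0.00086096]), 'finger_force': 0.0, 'opening': 0.9976165277417735}
```

View pics/top0.png

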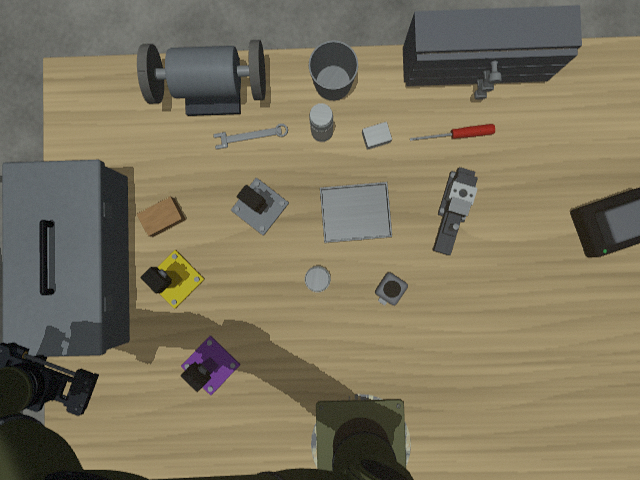

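View pics/side0.png

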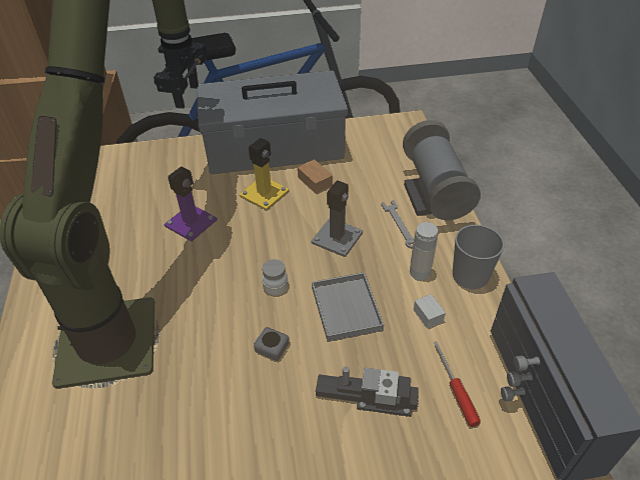

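Top view: the candidates for the post are grey steel (260,205), yellow (172,279) and purple (210,365). The grey one fits, since the coloured ones are look-alikes. For the block there is the drilled one in the vise (463,190) and the undrilled blank (377,135). The vise one has the holes. The tray is at (356,212). I'll confirm with an enlarged crop and measure.

```bash
cat > m.py <<'E'
from h import *
t=dict(np.load('top0.npz')); s=dict(np.load('side0.npz'))
f=lambda im,y,x,h,w,k:cv2.resize(im[y:y+h,x:x+w,::-1],(w*k,h*k),interpolation=cv2.INTER_CUBIC)
a=np.hstack([f(t['frame'],160,425,100,66,4)[:400,:264],f(t['frame'],170,225,100,70,4)[:400,:280]])
b=np.hstack([f(s['frame'],360,310,60,116,3),f(s['frame'],175,305,60,65,3)[:180,:195]])
b=cv2.resize(b,(a.shape[1],int(b.shape[0]*a.shape[1]/b.shape[1])))
cv2.imwrite('pics/crop.png',np.vstack([a,b]))
def rect(n,P,lo,hi,box):
    m=(P[...,2]>lo)&(P[...,2]<hi)&(P[...,0]>box[0])&(P[...,0]<box[1])&(P[...,1]>box[2])&(P[...,1]<box[3])
    q=P[m]
    if len(q)<5: print(n,len(q));return
    (c,sz,an)=cv2.minAreaRect((q[:,:2]*1000).astype(np.float32)); print(n,len(q),np.round(c,1),np.round(sz,1),round(an,1),'z',np.median(q[:,2]).round(4),'box',cv2.boxPoints((c,sz,an)).round(0).tolist())
for nm,d in(('top',t),('side',s)):
    W=cloud(d); np.save(nm+'W.npy',W)
    for (u,v) in ([(463,190),(260,205),(356,212),(445,235),(250,195)] if nm=='top' else [(385,383),(339,187),(347,305),(346,372),(338,240)]): print(nm,u,v,W[v,u].round(4))
E
python3 m.py
```

```text
top 463 190 [ 0.583  -0.2506  0.0503]
top 260 205 [0.549  0.2032 0.1577]
top 356 212 [ 0.544  -0.0065  0.0082]
top 445 235 [ 0.4819 -0.2092  0.034 ]
top 250 195 [0.569  0.2221 0.1704]
side 385 383 [ 0.5788 -0.2358  0.0446]
side 339 187 [0.5732 0.2244 0.1713]
side 347 305 [0.551  0.0029 0.0013]
side 346 372 [ 0.4999 -0.2269  0.0944]
side 338 240 [0.569  0.2061 0.0093]
```

View pics/crop.png

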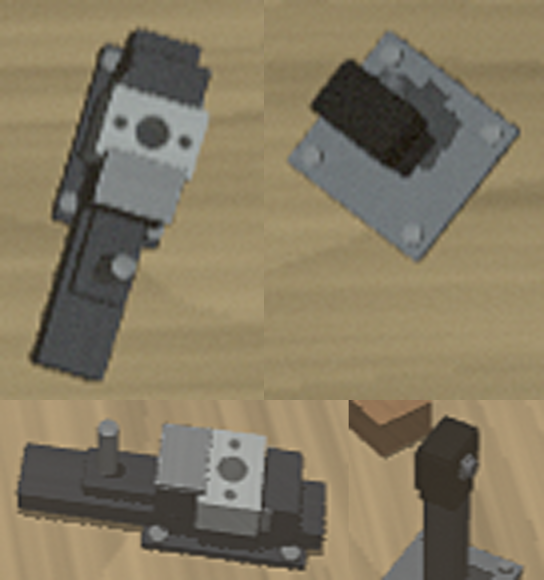

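The crop shows the vise with the drilled block between jaw and fixed jaw. The pin is towards the robot (top view ≈ (456,226)). The grey post has its button on the face turned to the side camera (side ≈ (344,197)).

```bash
cat >> m.py <<'E'
print('----')
for nm in('top','side'):
    W=np.load(nm+'W.npy')
    rect(nm+' headtop',W,.166,.18,(.5,.65,.12,.3))
    rect(nm+' plate',W,.006,.014,(.48,.64,.12,.29))
    rect(nm+' tray',W,.016,.03,(.43,.65,-.11,.1))
    rect(nm+' vise65+',W,.068,.076,(.45,.68,-.33,-.15))
    rect(nm+' block',W,.060,.067,(.45,.68,-.33,-.15))
    rect(nm+' pin',W,.086,.1,(.45,.68,-.33,-.15))
    rect(nm+' bed',W,.026,.034,(.40,.70,-.33,-.15))
s=dict(np.load('side0.npz'));W=np.load('sideW.npy')
fr=s['frame'].astype(int); 
for v in range(190,204): print(v,[tuple(fr[v,u]) for u in range(338,350,1)] if v in(196,197) else '', )
# button patch
sub=fr[185:212,325:352].sum(-1); vv,uu=np.where(sub>200); print([(u+325,v+185,sub[v,u],W[v+185,u+325].round(3).tolist()) for v,u in zip(vv,uu)][:40])
E
python3 m.py | sed -n '/----/,$p'
```

```text
----
top headtop 372 [563.8 222.9] [49.9 33.5] 49.7 z 0.1725 box [[535.0, 215.0], [560.0, 193.0], [593.0, 231.0], [567.0, 253.0]]
top plate 1110 [560.  204.8] [159.2 168.1] 0.6 z 0.0105 box [[479.0, 288.0], [481.0, 120.0], [640.0, 122.0], [639.0, 290.0]]
top tray 446 [542.5  -4.5] [130.6 159.9] 3.3 z 0.0224 box [[473.0, 72.0], [482.0, -88.0], [612.0, -81.0], [603.0, 79.0]]
top vise65+ 280 [ 541.6 -237.9] [ 54.9 107.9] 81.8 z 0.0724 box [[484.0, -257.0], [591.0, -273.0], [599.0, -218.0], [492.0, -203.0]]
top block 415 [ 553.5 -239.1] [ 56.7 133. ] 71.7 z 0.0635 box [[481.0, -245.0], [608.0, -287.0], [626.0, -233.0], [499.0, -191.0]]
top pin 37 [ 495.3 -219.2] [12.3 12.7] 42.4 z 0.0954 box [[487.0, -219.0], [495.0, -228.0], [504.0, -220.0], [496.0, -210.0]]
top bed 454 [ 538.7 -230.2] [ 47.9 205.2] 72.0 z 0.0305 box [[434.0, -221.0], [629.0, -285.0], [644.0, -239.0], [449.0, -176.0]]
side headtop 218 [570.2 221.4] [53. 34.] 52.5 z 0.1718 box [[541.0, 211.0], [568.0, 190.0], [600.0, 232.0], [573.0, 253.0]]
side plate 753 [568.9 214.4] [143.5 159. ] 9.9 z 0.0098 box [[485.0, 280.0], [512
[... 3928 characters left out ...]
), (np.int64(351), np.int64(187), np.int64(405), [0.645, 0.408, 0.005]), (np.int64(325), np.int64(188), np.int64(213), [0.572, 0.411, 0.01]), (np.int64(326), np.int64(188), np.int64(219), [0.576, 0.42, 0.002]), (np.int64(327), np.int64(188), np.int64(258), [0.579, 0.418, 0.002]), (np.int64(328), np.int64(188), np.int64(291), [0.581, 0.414, 0.006]), (np.int64(329), np.int64(188), np.int64(256), [0.585, 0.424, -0.003]), (np.int64(348), np.int64(188), np.int64(289), [0.596, 0.229, 0.16]), (np.int64(349), np.int64(188), np.int64(436), [0.64, 0.409, 0.001]), (np.int64(350), np.int64(188), np.int64(413), [0.643, 0.411, -0.002]), (np.int64(351), np.int64(188), np.int64(408), [0.646, 0.408, 0.001])]
```

Call:
{"op": "move_arm", "data": {"motion": [[-52, -29, -14, 0, 0, 0, 0], [-104, -58, -28, 0, 0, 0, 0], [-156, -87, -42, 0, 0, 0, 0], [-208, -116, -56, 0, 0, 0, 0], [-260, -145, -60, 0, 0, 0, 0]]}}

```text
clock: 0.72
tool_pos: [0.4189, 0.3501, 0.2994]
eef_rot: [0.186, 0.983, 0.0, 0.0]
contact_force: [0.6, -0.4, -0.3]
opening: 1.002
finger_force: 0.0
```

```bash
cat >> h.py <<'E'
from scipy.spatial.transform import Rotation as R
def togo(x,y,z,yaw):
    "tool y heading yaw (deg, mod 180), tool down"
    s=r.get_state(); Rc=R.from_quat(s['eef_rot']); p=s['tool_pos']*1000
    best=None
    for a in (yaw,yaw+180):
        a=np.radians(a); ey=np.array([np.cos(a),np.sin(a),0]); ez=np.array([0,0,-1.]); ex=np.cross(ey,ez)
        rv=(Rc.inv()*R.from_matrix(np.stack([ex,ey,ez],1))).as_rotvec(degrees=True)
        if best is None or np.linalg.norm(rv)<np.linalg.norm(best): best=rv
    print('t',round(s['clock'],2),'p',p.round(1),'shift',(Rc.inv().apply(np.array([x,y,z])-p)).round(1),'turn',best.round(1),'q',s['q'].round(2),'open',round(s['opening'],3),'ff',round(float(s['finger_force']),1),'F',s['contact_force'].round(1))
E
python3 -c "
from h import *
togo(498,-220,200,71.5)"
```

```text
t 0.72 p [418.9 350.1 299.4] shift [-282.2 -501.7   99. ] turn [ 0.1  0.  -3. ] q [-0.63  0.51 -0.23  1.73  0.14  0.92  0.27] open 1.002 ff 0.0 F [ 0.6 -0.4 -0.3]
```

Call:
{"op": "move_arm", "data": {"motion": [[-30, -53, 6, 0, 0, -1, 0], [-60, -106, 12, 0, 0, -2, 0], [-90, -159, 18, 0, 0, -3, 0], [-120, -212, 24, 0, 0, -3, 0], [-150, -265, 30, 0, 0, -3, 0]]}}

```text
clock: 1.35
tool_pos: [0.4602, 0.0481, 0.2684]
eef_rot: [0.16, 0.987, 0.0, 0.0]
contact_force: [1.3, -0.3, -0.1]
opening: 0.997
finger_force: 0.0
```

```bash
python3 -c "
from h import *
togo(498,-220,200,71.5)"
```

```text
t 1.35 p [460.2  48.1 268.4] shift [-120.7 -242.3   68.4] turn [0. 0. 0.] q [-0.03  0.44 -0.25  2.    0.16  0.72  0.87] open 0.997 ff 0.0 F [ 1.3 -0.3 -0.1]
```

Call:
{"op": "move_arm", "data": {"motion": [[-27, -54, 12, 0, 0, 0, 0], [-54, -108, 25, 0, 0, 0, 0], [-80, -161, 40, 0, 0, 0, 0], [-107, -215, 55, 0, 0, 0, 0], [-121, -242, 68, 0, 0, 0, 0]]}}

```text
clock: 1.98
tool_pos: [0.4976, -0.2221, 0.1997]
eef_rot: [0.163, 0.987, -0.001, -0.0]
contact_force: [-0.1, 0.5, -0.7]
opening: 1.0
finger_force: 0.0
```

```bash
python3 -c "
from h import *
togo(498,-220,56,71.5)
s=snap('wrist','w1'); print(s['intrinsics'],s['world_to_cam'].round(4)); print(np.linalg.inv(s['world_to_cam'])[:3,3])
"
```

```text
t 1.98 p [ 497.6 -222.1  199.7] shift [  0.2   2.3 143.7] turn [-0.1 -0.  -0.3] q [ 0.48  0.64 -0.23  1.85  0.23  0.68  1.35] open 1.0 ff 0.0 F [-0.1  0.5 -0.7]
[[371.64829954   0.         319.8566757 ]
 [  0.         371.64829954 241.25618828]
 [  0.           0.           1.        ]] [[ 0.3216  0.9469 -0.0019  0.0516]
 [ 0.8993 -0.3049  0.3134 -0.547 ]
 [ 0.2962 -0.1025 -0.9496  0.184 ]
 [ 0.      0.      0.      1.    ]]
[ 0.42083481 -0.19681538  0.34629683]
```

View pics/w1.png

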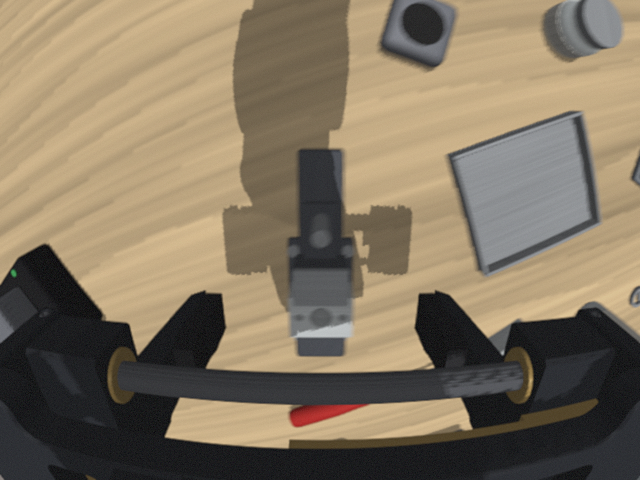

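The wrist view shows the pin top at (320,234), the block's 18 mm hole at (320,317), and the vise aligned with the image vertical and midway between the fingers. I'll measure from here.

```bash
cat >> h.py <<'E'
def wcloud(s):
    K=s['intrinsics'];z=s['z_map'];v,u=np.mgrid[:480,:640]
    a=u-K[0,2];b=v-K[1,2];rr=np.hypot(a,b)+1e-9;th=rr/K[0,0];t=np.tan(th)
    P=np.stack([a/rr*t*z,b/rr*t*z,z],-1)
    T=np.linalg.inv(s['world_to_cam']); W=P@T[:3,:3].T+T[:3,3]; W[z==0]=np.nan; return W
def rect(n,P,lo,hi,box):
    m=(P[...,2]>lo)&(P[...,2]<hi)&(P[...,0]>box[0])&(P[...,0]<box[1])&(P[...,1]>box[2])&(P[...,1]<box[3])
    q=P[m]
    if len(q)<5: print(n,len(q));return
    (c,sz,an)=cv2.minAreaRect((q[:,:2]*1000).astype(np.float32)); print(n,len(q),np.round(c,1),np.round(sz,1),round(an,1),'z',np.median(q[:,2]).round(4),'box',cv2.boxPoints((c,sz,an)).round(0).tolist())
E
python3 - <<'E'
from h import *
W=wcloud(dict(np.load('w1.npz')))
print(W[234,320],W[317,320],W[317,300])
rect('pin',W,.089,.1,(.47,.53,-.25,-.19))
rect('jawlip',W,.068,.078,(.51,.63,-.3,-.19))
rect('block',W,.060,.067,(.53,.63,-.3,-.19))
rect('bed',W,.025,.034,(.43,.52,-.26,-.16))
rect('tray',W,.017,.03,(.45,.63,-.1,.1))
E
```

```text
[ 0.49401152 -0.22206318  0.09539732] [ 0.58339401 -0.25248717  0.0479882 ] [ 0.5723076  -0.26750688  0.05798735]
pin 302 [ 497.2 -220.8] [13.3 13. ] 53.3 z 0.0954 box [[488.0, -222.0], [498.0, -230.0], [506.0, -219.0], [496.0, -212.0]]
jawlip 2130 [ 544.7 -237.1] [46.4 32.7] 71.3 z 0.073 box [[522.0, -254.0], [553.0, -264.0], [568.0, -220.0], [537.0, -210.0]]
block 2504 [ 573.3 -246.6] [56.3 92.4] 71.1 z 0.0641 box [[520.0, -258.0], [608.0, -288.0], [626.0, -235.0], [539.0, -205.0]]
bed 2689 [ 484.  -216.5] [39.5 87.9] 70.9 z 0.0305 box [[436.0, -221.0], [519.0, -249.0], [532.0, -212.0], [449.0, -183.0]]
tray 2455 [543.9  -5.7] [130.9 161.8] 3.1 z 0.0218 box [[474.0, 72.0], [483.0, -90.0], [614.0, -83.0], [605.0, 79.0]]
```

Call:
{"op": "move_arm", "data": {"motion": [[0, 1, 50, 0, 0, 0, 0], [0, 1, 100, 0, 0, 0, 0], [0, 1, 135, 0, 0, 0.4, 0.3], [0, 1, 141, 0, 0, 0.4, 0.5], [0, 1, 141, 0, 0, 0.4, 1]], "newtons": 25}}

```text
clock: 2.65
tool_pos: [0.499, -0.2168, 0.0601]
eef_rot: [0.164, 0.986, 0.0, 0.0]
contact_force: [1.3, -0.0, 0.5]
opening: 0.685
finger_force: 0.0
```

Call:
{"op": "move_arm", "data": {"motion": [[0, 0, 0, 0, 0, 0, 1], [0, 0, 0, 0, 0, 0, 1], [0, 0, 0, 0, 0, 0, 1]]}}

```text
clock: 3.02
tool_pos: [0.499, -0.2171, 0.0604]
eef_rot: [0.164, 0.986, -0.0, 0.001]
contact_force: [0.2, 0.1, -1.0]
opening: 0.345
finger_force: 0.0
```

Call:
{"op": "move_arm", "data": {"motion": [[0, -4, 0, 0, 0, 0, 1], [0, -4, 0, 0, 0, 0, 1], [0, -4, 0, 0, 0, 0, 1], [0, -4, 0, 0, 0, 0, 1]]}}

```text
clock: 3.52
tool_pos: [0.4977, -0.2199, 0.0598]
eef_rot: [0.164, 0.987, 0.0, 0.0]
contact_force: [-0.2, 3.0, 4.6]
opening: 0.156
finger_force: 25.0
```

```bash
python3 -c "
from h import *
togo(497.2,-220.8,60,71.1)"
```

```text
t 3.52 p [ 497.7 -219.9   59.8] shift [ 0.2 -1.  -0.2] turn [0.1 0.  0.1] q [ 0.42  0.87 -0.14  1.94  0.31  0.36  1.28] open 0.156 ff 25.0 F [-0.2  3.   4.6]
```

Call:
{"op": "move_arm", "data": {"motion": [[7, 0, 0, 0, 0, 0, 1], [14, 0, 0, 0, 0, 0, 1], [22, 0, 0, 0, 0, 0, 1], [30, 0, 0, 0, 0, 0, 1], [36, 0, 0, 0, 0, 0, 1]], "newtons": 30}}

```text
clock: 4.15
tool_pos: [0.4673, -0.2096, 0.0599]
eef_rot: [0.164, 0.987, 0.0, 0.004]
contact_force: [6.5, -0.7, -3.7]
opening: 0.153
finger_force: 30.0
```

Call:
{"op": "move_arm", "data": {"motion": [[0, 0, 0, 0, 0, 0, 1], [0, 0, 0, 0, 0, 0, 0.5], [0, 0, 0, 0, 0, 0, 0], [0, 0, 0, 0, 0, 0, 0], [0, 0, 0, 0, 0, 0, 0]]}}

```text
clock: 4.78
tool_pos: [0.4629, -0.2093, 0.0596]
eef_rot: [0.164, 0.986, -0.0, -0.0]
contact_force: [-0.4, 0.1, 0.5]
opening: 0.581
finger_force: 0.0
```

Jaw dragged about 35 mm. Next I'll rise clear of the pin and look.

Call:
{"op": "move_arm", "data": {"motion": [[0, 0, -30, 0, 0, 0, 0], [0, 0, -70, 0, 0, 0, 0], [0, 0, -110, 0, 0, 0, 0], [0, 0, -125, 0, 0, 0, 0]]}}

```text
clock: 5.28
tool_pos: [0.464, -0.2095, 0.1869]
eef_rot: [0.164, 0.986, -0.0, 0.002]
contact_force: [-0.0, 0.3, 0.5]
opening: 0.998
finger_force: 0.0
```

```bash
python3 - <<'E'
from h import *
W=wcloud(snap('wrist','w2'))
rect('pin',W,.089,.1,(.43,.53,-.25,-.17))
rect('jawlip',W,.068,.078,(.47,.63,-.3,-.19))
rect('block',W,.0605,.067,(.541,.63,-.3,-.19))
togo(575,-247.3,130,71.1)
E
```

```text
pin 334 [ 465.5 -210. ] [13.  13.5] 54.2 z 0.0952 box [[456.0, -211.0], [467.0, -219.0], [475.0, -209.0], [464.0, -201.0]]
jawlip 2223 [ 512.9 -226.3] [46.4 32.2] 70.7 z 0.073 box [[490.0, -243.0], [520.0, -254.0], [536.0, -210.0], [505.0, -199.0]]
block 1913 [ 573.7 -246.8] [56.2 37.6] 71.1 z 0.0644 box [[547.0, -267.0], [582.0, -279.0], [601.0, -226.0], [565.0, -214.0]]
t 5.33 p [ 464.4 -209.7  187.7] shift [-116.5    0.3   58.3] turn [-0.   0.3 -0. ] q [ 0.48  0.62 -0.23  1.97  0.25  0.58  1.32] open 0.997 ff 0.0 F [ 0.3 -0.5  0.2]
```

View pics/w2.png

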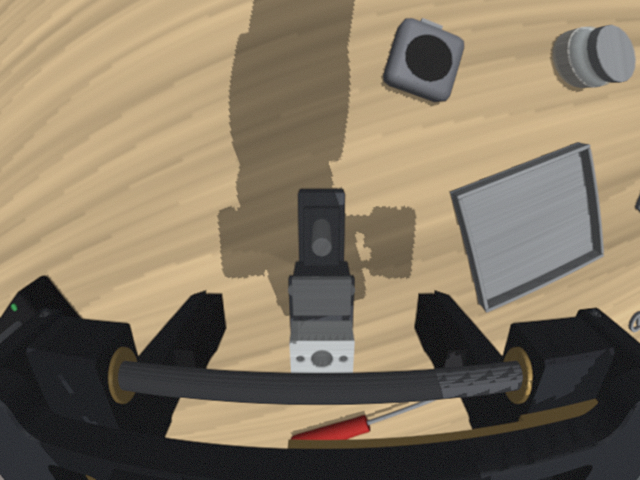

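Lip is about 28 mm clear of the block, and the block centre is at (573.7, -246.8). I'll go over and down.

Call:
{"op": "move_arm", "data": {"motion": [[-55, 0, 10, 0, 0, 0, 0], [-110, 0, 40, 0, 0, 0, 0], [-115, 0, 85, 0, 0, 0, 0], [-115, 0, 125, 0, 0, 0, 0], [-115, 0, 135, 0, 0, 0, 0]]}}

```text
clock: 5.95
tool_pos: [0.5696, -0.2454, 0.0464]
eef_rot: [0.164, 0.986, 0.0, -0.003]
contact_force: [-0.1, 0.3, -0.0]
opening: 0.998
finger_force: 0.0
```

```bash
python3 -c "
from h import *
togo(573.7,-246.8,29,71.1)"
```

```text
t 5.95 p [ 569.6 -245.4   46.4] shift [-4.4  0.  17.4] turn [-0.  -0.4  0. ] q [ 0.43  0.95 -0.18  1.7   0.29  0.53  1.31] open 0.998 ff 0.0 F [-0.1  0.3 -0. ]
```

Call:
{"op": "move_arm", "data": {"motion": [[-2, 0, 10, 0, 0, 0, 0], [-3, 0, 17, 0, 0, 0, 0.2], [-3, 0, 17, 0, 0, 0, 0.3]]}}

```text
clock: 6.32
tool_pos: [0.5754, -0.2474, 0.0332]
eef_rot: [0.164, 0.986, -0.0, 0.001]
contact_force: [-0.5, 1.0, 0.1]
opening: 0.795
finger_force: 0.0
```

```bash
python3 -c "
from h import *
togo(573.7,-246.8,29,71.1)"
```

```text
t 6.33 p [ 575.4 -247.4   33.2] shift [ 1.8 -0.   4.2] turn [0.  0.1 0. ] q [ 0.43  0.97 -0.17  1.69  0.3   0.51  1.31] open 0.795 ff 0.0 F [-0.5  1.   0.1]
```

Now close.

Call:
{"op": "move_arm", "data": {"motion": [[1, 0, 3, 0, 0, 0, 0.5], [1, 0, 3, 0, 0, 0, 1], [1, 0, 3, 0, 0, 0, 1], [1, 0, 3, 0, 0, 0, 1], [1, 0, 3, 0, 0, 0, 1]], "newtons": 35}}

```text
clock: 6.95
tool_pos: [0.5743, -0.2467, 0.0301]
eef_rot: [0.164, 0.986, 0.0, 0.0]
contact_force: [-0.8, 2.2, 5.0]
opening: 0.634
finger_force: 35.0
```

```bash
python3 -c "
from h import *
togo(573.7,-246.8,150,71.1)"
```

```text
t 6.95 p [ 574.3 -246.7   30.1] shift [   0.4   -0.3 -119.9] turn [0. 0. 0.] q [ 0.43  0.98 -0.17  1.69  0.3   0.5   1.31] open 0.634 ff 35.0 F [-0.8  2.2  5. ]
```

Call:
{"op": "move_arm", "data": {"motion": [[1, 0, -10, 0, 0, 0, 1], [1, 0, -30, 0, 0, 0, 1], [1, 0, -55, 0, 0, 0, 1], [1, 0, -85, 0, 0, 0, 1], [1, 0, -110, 0, 0, 0, 1]]}}

```text
clock: 7.58
tool_pos: [0.5731, -0.247, 0.142]
eef_rot: [0.164, 0.986, -0.0, 0.001]
contact_force: [0.2, -1.8, -3.2]
opening: 0.634
finger_force: 35.0
```

```bash
python3 -c "
from h import *
togo(544,-5.5,110,93.1)"
```

```text
t 7.58 p [ 573.1 -247.   142. ] shift [105.8 219.   31.8] turn [ -0.    0.1 -22. ] q [ 0.46  0.81 -0.22  1.65  0.25  0.7   1.35] open 0.634 ff 35.0 F [ 0.2 -1.8 -3.2]
```

Call:
{"op": "move_arm", "data": {"motion": [[18, 38, 0, 0, 0, -3, 1], [42, 87, 3, 0, 0, -9, 1], [66, 136, 8, 0, 0, -15, 1], [90, 186, 16, 0, 0, -20, 1], [106, 219, 30, 0, 0, -22, 1]]}}

```text
clock: 8.2
tool_pos: [0.544, -0.002, 0.1111]
eef_rot: [-0.029, 1.0, 0.001, 0.001]
contact_force: [0.2, 0.4, -3.1]
opening: 0.634
finger_force: 35.0
```

Call:
{"op": "move_arm", "data": {"motion": [[0, 0, 15, 0, 0, 0, 1], [0, 0, 35, 0, 0, 0, 1], [0, 0, 55, 0, 0, 0, 1], [0, 0, 68, 0, 0, 0, 1], [0, 0, 72, 0, 0, 0, 1]]}}

```text
clock: 8.82
tool_pos: [0.5435, -0.0059, 0.0373]
eef_rot: [-0.027, 1.0, -0.0, -0.0]
contact_force: [0.5, 1.4, -2.7]
opening: 0.63
finger_force: 35.0
```

```bash
python3 -c "
from h import *
togo(544,-5.5,4,93.1)"
```

```text
t 8.82 p [543.5  -5.9  37.3] shift [-0.5  0.4 33.3] turn [-0. -0. -0.] q [ 0.02  0.91 -0.16  1.94  0.4   0.32  1.16] open 0.63 ff 35.0 F [ 0.5  1.4 -2.7]
```

Call:
{"op": "move_arm", "data": {"motion": [[0, 0, 10, 0, 0, 0, 1], [0, 0, 18, 0, 0, 0, 1], [0, 0, 24, 0, 0, 0, 1], [0, 0, 28, 0, 0, 0, 1], [0, 0, 29, 0, 0, 0, 1]]}}

```text
clock: 9.45
tool_pos: [0.5435, -0.005, 0.0085]
eef_rot: [-0.027, 1.0, 0.0, -0.0]
contact_force: [0.3, -0.9, -2.6]
opening: 0.633
finger_force: 35.0
```

Call:
{"op": "move_arm", "data": {"motion": [[0, 0, 1, 0, 0, 0, 1], [0, 0, 2, 0, 0, 0, 1], [0, 0, 2, 0, 0, 0, 1]]}}

```text
clock: 9.82
tool_pos: [0.5436, -0.0051, 0.0068]
eef_rot: [-0.027, 1.0, 0.0, 0.0]
contact_force: [0.0, -0.3, -2.3]
opening: 0.628
finger_force: 35.0
```

```bash
python3 -c "
from h import *
togo(544,-5.5,4,93.1)"
```

```text
t 9.82 p [543.6  -5.1   6.8] shift [-0.3 -0.5  2.8] turn [0. 0. 0.] q [ 0.    0.96 -0.13  1.94  0.42  0.26  1.15] open 0.628 ff 35.0 F [ 0.  -0.3 -2.3]
```

Call:
{"op": "move_arm", "data": {"motion": [[0, 0, 1, 0, 0, 0, 1], [0, 0, 2, 0, 0, 0, 1], [0, 0, 2, 0, 0, 0, 1]]}}

```text
clock: 10.2
tool_pos: [0.5435, -0.0051, 0.0046]
eef_rot: [-0.027, 1.0, 0.0, -0.0]
contact_force: [-0.4, 0.0, -2.0]
opening: 0.629
finger_force: 35.0
```

Call:
{"op": "move_arm", "data": {"motion": [[0, 0, 0.5, 0, 0, 0, 1], [0, 0, 1, 0, 0, 0, 1], [0, 0, 1, 0, 0, 0, 1]]}}

```text
clock: 10.58
tool_pos: [0.5436, -0.005, 0.0045]
eef_rot: [-0.027, 1.0, -0.0, 0.0]
contact_force: [-1.1, 0.5, 6.8]
opening: 0.632
finger_force: 39.4
```

Contact: the upward force is 6.8 N. I'll release it, opening only as far as needed, then rise.

Call:
{"op": "move_arm", "data": {"motion": [[0, 0, 0, 0, 0, 0, 0.35], [0, 0, 0, 0, 0, 0, 0.2], [0, 0, 0, 0, 0, 0, 0.2], [0, 0, 0, 0, 0, 0, 0.2], [0, 0, -5, 0, 0, 0, 0.2]]}}

```text
clock: 11.2
tool_pos: [0.5438, -0.0054, 0.009]
eef_rot: [-0.027, 1.0, -0.0, 0.0]
contact_force: [-0.5, 0.9, 0.1]
opening: 0.802
finger_force: 0.0
```

Call:
{"op": "move_arm", "data": {"motion": [[0, 0, -20, 0, 0, 0, 0.2], [0, 0, -60, 0, 0, 0, 0], [0, 0, -120, 0, 0, 0, 0], [0, 0, -180, 0, 0, 0, 0], [0, 0, -220, 0, 0, 0, 0]]}}

```text
clock: 11.82
tool_pos: [0.5442, -0.0044, 0.2319]
eef_rot: [-0.028, 1.0, 0.0, 0.002]
contact_force: [-0.1, -0.2, -0.1]
opening: 0.997
finger_force: 0.0
```

```bash
python3 - <<'E'
from h import *
W=wcloud(snap('wrist','w3'))
rect('block',W,.034,.044,(.48,.61,-.07,.06))
rect('head',W,.166,.18,(.5,.65,.15,.3))
togo(565.8,222.5,280,139.7)
E
```

```text
block 2126 [544.   -6.3] [40.4 56.2] 3.1 z 0.0385 box [[522.0, 21.0], [525.0, -35.0], [566.0, -33.0], [563.0, 23.0]]
head 1445 [565.9 220.8] [50.1 33.3] 49.3 z 0.1723 box [[537.0, 213.0], [562.0, 191.0], [595.0, 229.0], [570.0, 251.0]]
t 11.88 p [546.7  -4.1 236. ] shift [-32.  225.2 -43.5] turn [ -0.2   0.6 -46.5] q [ 0.13  0.6  -0.34  1.81  0.27  0.77  1.28] open 1.003 ff 0.0 F [0.4 0.9 2.8]
```

View pics/w3.png

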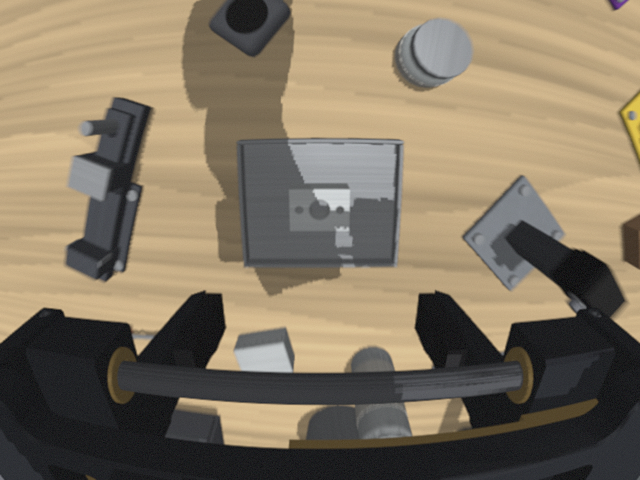

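The block sits flat in the tray, hole at (318,210), holes up, top at z = 38.5 mm. The grey post is on the right, its button visible at (577,307), facing away from the robot's side as expected. Now going above the head.

Call:
{"op": "move_arm", "data": {"motion": [[-4, 25, -15, 0, 0, -9, 0], [-11, 75, -27, 0, 0, -19, 0], [-19, 125, -27, 0, 0, -29, 0], [-27, 175, -27, 0, 0, -38, 0], [-34, 222, -27, 0, 0, -46.5, 0]]}}

```text
clock: 12.5
tool_pos: [0.5651, 0.2206, 0.2558]
eef_rot: [-0.422, 0.906, 0.0, 0.0]
contact_force: [-0.1, -0.2, 0.5]
opening: 0.999
finger_force: 0.0
```

Call:
{"op": "move_arm", "data": {"motion": [[0, 0, 0, 0, 0, 0, 0], [0, 0, 0, 0, 0, 0, 0]]}}

```text
clock: 12.75
tool_pos: [0.5652, 0.2176, 0.2553]
eef_rot: [-0.419, 0.908, -0.0, -0.001]
contact_force: [-0.0, -1.0, -0.4]
opening: 0.997
finger_force: 0.0
```

```bash
python3 - <<'E'
from h import *
W=wcloud(snap('wrist','w4'))
rect('head',W,.166,.18,(.5,.65,.15,.3))
togo(566.7,220.1,131,139.3)
E
```

```text
head 3490 [565.6 221.5] [49.  33.7] 51.1 z 0.1724 box [[537.0, 213.0], [563.0, 192.0], [594.0, 230.0], [568.0, 251.0]]
t 12.8 p [565.5 216.7 255.4] shift [ -3.6   1.4 124.4] turn [-0.1 -0.1  0.2] q [-0.13  0.69 -0.55  1.6   0.41  0.98  1.61] open 0.999 ff 0.0 F [ 0.4 -0.6 -0.7]
```

View pics/w4.png

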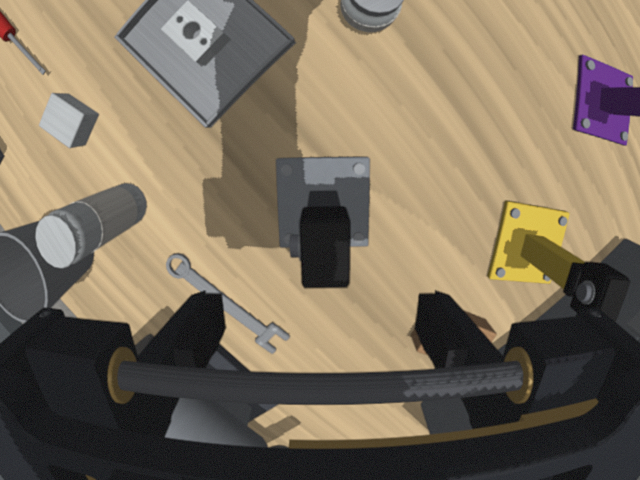

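Wrist view: the head at (326,245) lies between the fingers, with the button at (294,243) facing the left finger. The alignment is good. Descending.

Call:
{"op": "move_arm", "data": {"motion": [[-3, 1, 40, 0, 0, -1, 0], [-3, 1, 80, 0, 0, -1, 0], [-3, 1, 110, 0, 0, -1, 0], [-3, 1, 122, 0, 0, -1, 0], [-3, 1, 124, 0, 0, -1, 0]]}}

```text
clock: 13.42
tool_pos: [0.5668, 0.2204, 0.1317]
eef_rot: [-0.427, 0.904, -0.0, -0.0]
contact_force: [-0.6, 0.4, -0.0]
opening: 1.001
finger_force: 0.0
```

Call:
{"op": "move_arm", "data": {"motion": [[0, 0, 0, 0, 0, 0, 0.2], [0, 0, 0, 0, 0, 0, 0.3], [0, 0, 0, 0, 0, 0, 0.3]], "newtons": 30}}

```text
clock: 13.8
tool_pos: [0.567, 0.2216, 0.1325]
eef_rot: [-0.427, 0.904, 0.0, 0.001]
contact_force: [1.2, 0.3, 0.0]
opening: 0.701
finger_force: 0.0
```

```bash
python3 -c "
from h import *
togo(566.6,220.5,130,140.3)"
```

```text
t 13.8 p [567.  221.6 132.5] shift [ 1.1 -0.4  2.5] turn [-0.   0.1  0.3] q [-0.18  0.84 -0.48  1.7   0.53  0.73  1.52] open 0.701 ff 0.0 F [1.2 0.3 0. ]
```

Call:
{"op": "move_arm", "data": {"motion": [[0, 0, 2, 0, 0, 0, 0.5], [0, 0, 2, 0, 0, 0, 0.6], [0, 0, 2, 0, 0, 0, 1], [0, 0, 2, 0, 0, 0, 1], [0, 0, 2, 0, 0, 0, 1]], "newtons": 35}}

```text
clock: 14.42
tool_pos: [0.5655, 0.2222, 0.1296]
eef_rot: [-0.428, 0.904, 0.001, -0.001]
contact_force: [-4.7, 2.1, 0.7]
opening: 0.403
finger_force: 35.0
```

Call:
{"op": "move_arm", "data": {"motion": [[0, 0, 0, 0, 0, 0, 1], [0, 0, 0, 0, 0, 0, 1]]}}

```text
clock: 14.68
tool_pos: [0.5655, 0.2222, 0.1296]
eef_rot: [-0.428, 0.904, 0.001, -0.001]
contact_force: [-5.4, 2.3, 0.8]
opening: 0.4
finger_force: 35.0
```

Opening is about 35 mm, so the button is in. Pulling up.

Call:
{"op": "move_arm", "data": {"motion": [[0, 0, -6, 0, 0, 0, 1], [0, 0, -18, 0, 0, 0, 1], [0, 0, -32, 0, 0, 0, 1], [0, 0, -46, 0, 0, 0, 1], [0, 0, -60, 0, 0, 0, 1]]}}

```text
clock: 15.3
tool_pos: [0.5655, 0.2222, 0.1894]
eef_rot: [-0.428, 0.904, 0.001, -0.001]
contact_force: [-4.4, 4.3, -5.9]
opening: 0.4
finger_force: 35.0
```

Call:
{"op": "move_arm", "data": {"motion": [[0, 0, -10, 0, 0, 0, 1], [0, 0, -20, 0, 0, 0, 1], [0, 0, -28, 0, 0, 0, 1], [0, 0, -34, 0, 0, 0, 1], [0, 0, -37, 0, 0, 0, 1]]}}

```text
clock: 15.92
tool_pos: [0.5654, 0.2222, 0.2264]
eef_rot: [-0.428, 0.904, 0.001, -0.001]
contact_force: [-4.4, 4.0, -5.9]
opening: 0.401
finger_force: 35.0
```

```bash
python3 -c "
from h import *
togo(565.5,222.2,229.6,140.3)"
```

```text
t 15.93 p [565.4 222.2 226.4] shift [-0.1 -0.  -3.2] turn [ 0.1 -0.   0.4] q [-0.15  0.72 -0.55  1.62  0.44  0.92  1.6 ] open 0.401 ff 35.0 F [-4.4  4.  -5.9]
```

Passed the first stop. Now the last few mm, up to the hard stop with a light preload.

Call:
{"op": "move_arm", "data": {"motion": [[0, 0, -1, 0, 0, 0, 1], [0, 0, -2, 0, 0, 0, 1], [0, 0, -3, 0, 0, 0, 1], [0, 0, -3, 0, 0, 0, 1]]}}

```text
clock: 16.42
tool_pos: [0.5654, 0.2222, 0.2292]
eef_rot: [-0.428, 0.904, 0.001, -0.001]
contact_force: [-3.2, 3.5, -4.5]
opening: 0.4
finger_force: 35.0
```

Call:
{"op": "move_arm", "data": {"motion": [[0, 0, -0.5, 0, 0, 0, 1], [0, 0, -1, 0, 0, 0, 1], [0, 0, -1, 0, 0, 0, 1]]}}

```text
clock: 16.8
tool_pos: [0.5654, 0.2222, 0.2296]
eef_rot: [-0.428, 0.904, 0.001, -0.001]
contact_force: [-2.8, 4.9, -8.1]
opening: 0.396
finger_force: 35.0
```

Call:
{"op": "move_arm", "data": {"motion": [[0, 0, -0.5, 0, 0, 0, 1], [0, 0, -0.5, 0, 0, 0, 1], [0, 0, -0.5, 0, 0, 0, 1]], "newtons": 40}}

```text
clock: 17.18
tool_pos: [0.5654, 0.2222, 0.2296]
eef_rot: [-0.428, 0.904, 0.001, -0.001]
contact_force: [-2.2, 5.3, -10.5]
opening: 0.403
finger_force: 40.0
```

```bash
python3 - <<'E'
from h import *
for n in('side','top'):
    s=snap(n,n+'9'); W=cloud(s)
    rect(n+' block',W,.034,.044,(.48,.61,-.06,.05))
    rect(n+' headtop',W,.255,.285,(.53,.61,.17,.27))
s=cv2.imread('pics/side9.png'); cv2.imwrite('pics/side9c.png',cv2.resize(s[90:450,150:490],None,fx=1.65,fy=1.65))
togo(565.5,222.2,229.6,140.3)
E
```

```text
side block 314 [548.3  -6.8] [40.7 60.7] 3.8 z 0.0379 box [[526.0, 22.0], [530.0, -38.0], [571.0, -36.0], [567.0, 25.0]]
side headtop 373 [565.2 213.8] [42.7 70.7] 40.7 z 0.2705 box [[526.0, 227.0], [572.0, 173.0], [604.0, 201.0], [558.0, 255.0]]
top block 334 [543.   -5.1] [40.3 55.9] 2.3 z 0.0394 box [[522.0, 22.0], [524.0, -34.0], [564.0, -32.0], [562.0, 24.0]]
top headtop 0
t 17.27 p [565.4 222.2 229.6] shift [-0.1 -0.1  0. ] turn [ 0.2 -0.1  0.4] q [-0.15  0.72 -0.55  1.62  0.44  0.93  1.61] open 0.399 ff 40.0 F [ -3.    5.3 -10.1]
```

View pics/side9c.png

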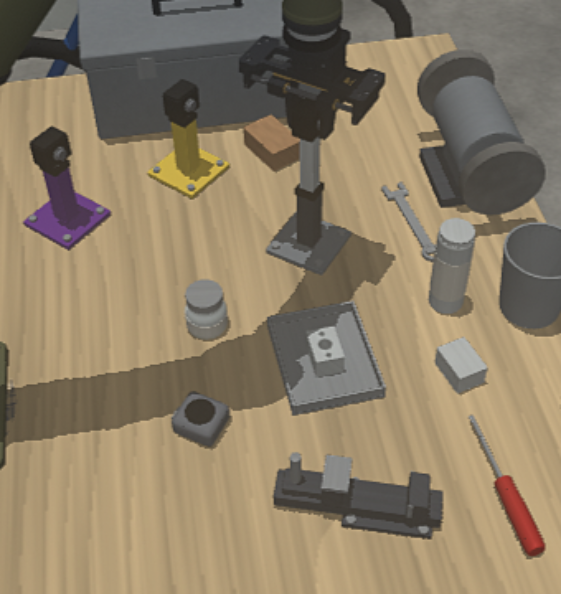

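The picture shows the post extended with the gripper on its head (310,120), the block flat in the tray with holes up (326,347), the vise empty and open, and the bystanders where they were. The head has risen 100.0 mm and is pressing against its stop with about 10 N. Handing in.

```bash
python3 -c "
from h import *
print(finish_job())"
```

```text
the job is handed in; nothing more can be done
None
```

The job is handed in: the jaw is slid back, the block rests holes up in the tray, and the arm is holding the post head at the second stop (100 mm up) with the button squeezed in; it took about 17 s, and no verdict came back.

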